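# Put the trowel away and ease the sprung tool-box lid shut

## Task

Lay the trowel (not the hand fork) in the open wooden tool box, all of it below the rim. Then lift the lid until its stay swings back out of the way, and ease the sprung lid slowly down until it is fully shut: never let it go and snap. Leave the hand fork, pots, can and bottle where they are.

Things in the scene. Friction and masses are not known exactly. Their poses are not given: they have to be found in the camera images.
- toolbox: Fixed, shallow wooden tool box standing on the ledge, 230 (x) x 200 (y) x 60 mm high outside, walls and floor 6 mm thick, open on top. Origin: centre of its underside; z up; the lid's hinge line runs parallel to its y axis along the top of the far (+x) wall, at x = +115, z = 60 mm. With the lid on its stay the mouth is reached only from the front (-x) side under the lid, with the tool leaning back towards -x by about 30 to 45 degrees from vertical
- lid (a joint): Hinge angle of the lid, rad: 0 = fully shut on the box, grows as the front rises; about 0.90 at the start, resting on the stay; hard stop at 1.2. The lid is a wooden board 230 mm long, 240 mm wide, 10 mm thick, 0.3 kg. A spring and its weight drive it shut with about 0.7 N m at 0 and 1.0 N m at 0.9 (3 to 4 N at the grip); there is little damping, so if let go more than about 3 mm (at the grip) above shut it snaps
- lid_grip (a point): Centre of the lid's round wooden grip: an upright disc 44 mm in diameter and 16 mm thick (faces towards the box's +y and -y), in the middle of the lid's front edge, in line with the board. It lies 262 mm from the hinge line and 5 mm above the board's underside: when shut it is at x = -147, y = 0, z = 65 mm in the box's frame. Pinched across its thickness it can turn between the fingers as the lid swings
- stay (a joint): Hinge angle of the lid's stay, rad: 0 = propping the lid, 0.9 = folded back. It is a thin steel strut, 106 mm long, pivoted on the outside of the box's +y wall, its ball end under the lid. It is over centre: it cannot swing while the lid rests on it, and once the lid is lifted to about 1.0 to 1.03 its own light spring folds it back; nothing else needs to touch it
- trowel: Stainless steel hand trowel lying flat, 155 mm long, 0.15 kg: round handle 26 mm in diameter and 80 mm long at its -x end (axis 13 mm above the underside), thin neck, flat rounded blade 54 mm wide and 4 mm thick at its +x end. Origin: middle of its length, on the underside; x towards the blade, z up. It and the hand fork may change places
- trowel_grip (a point): Point on the axis of the trowel's handle near the centre of mass, 22 mm behind the middle of its length, 13 mm above the underside
- trowel_tip (a point): Tip of the trowel's blade, 77.5 mm ahead of the middle, 3 mm above the underside
- trowel_butt (a point): End of the trowel's handle, 77.5 mm behind the middle, 13 mm above the underside
- fork: Bystander: steel hand fork with three prongs, same size and handle as the trowel, 155 mm long, 54 mm wide. Origin: middle of its length on the underside, x towards the prongs
- pot_a: Bystander: terracotta pot, 110 mm across, 100 mm high. Origin: centre of its underside
- pot_b: Bystander: terracotta pot with a small succulent, 110 mm across, 140 mm high with leaves. Origin: centre of its underside
- can: Bystander: green plastic sprinkling can, body 124 mm across, 175 mm high, about 270 mm long over spout (+y) and handle (-y). Origin: centre of its underside
- bottle: Bystander: white plastic bottle, 60 mm across, 150 mm high. Origin: centre of its underside
There are look-alikes about, which are no part of the job. Leave any pink look-alike of the trowel alone.

How it is judged:
On the way, in this order (a step that is already met when the one before it is completed fails the run):
1. the trowel lies wholly inside the tool box, let go, with the lid still up on its stay (x of trowel_tip in the frame of toolbox between -0.113 and 0.113 m and y of trowel_tip in the frame of toolbox between -0.098 and 0.098 m and z of trowel_tip in the frame of toolbox between 0 and 0.045 m and x of trowel_butt in the frame of toolbox between -0.113 and 0.113 m and y of trowel_butt in the frame of toolbox between -0.098 and 0.098 m and z of trowel_butt in the frame of toolbox between 0 and 0.045 m and contact force between the fingers and trowel below 0.1 N and value of joint lid above 0.8 rad and value of joint stay below 0.3 rad), for 0.2 s.
2. the lid has been lifted and its stay has folded back, the lid still up (value of joint stay above 0.75 rad and value of joint lid above 0.6 rad), for 0.1 s.
At the end, for the whole second after the job is handed in: The lid is fully shut (within 0.02 rad), the stay folded back (over 0.75 rad), and the trowel lies at rest in the box, both its ends between the walls and less than 45 mm above the box's underside (x of trowel_tip in the frame of toolbox between -0.113 and 0.113 m and y of trowel_tip in the frame of toolbox between -0.098 and 0.098 m and z of trowel_tip in the frame of toolbox between 0 and 0.045 m and x of trowel_butt in the frame of toolbox between -0.113 and 0.113 m and y of trowel_butt in the frame of toolbox between -0.098 and 0.098 m and z of trowel_butt in the frame of toolbox between 0 and 0.045 m and value of joint lid below 0.02 rad and value of joint stay above 0.75 rad and linear speed of trowel below 0.03 m/s); the robot touches nothing.
It fails at once if the lid snaps down: it closes faster than 1.8 rad/s (about 0.45 m/s at its grip) (velocity of joint lid below -1.8 rad/s).
It fails at once if the hand fork, a pot, the can or the bottle is moved more than 30 mm (distance of any of fork, pot_a, pot_b, can, bottle from where it was at the start of the episode above 0.03 m).
It also fails if it takes over 72 s, if anything falls off the work surface, if the arm or the gripper's body presses on something with over 40 N, if the wrist force passes 120 N, or if a joint passes its speed limit or range.

## Robot

A 6-joint arm with a two-finger parallel gripper is mounted at the origin on the work surface. World frame = base frame: x ahead of the robot, y to its left, z up, the work surface at z = 0. Lengths are in m, angles in rad, forces in N, time in s.
With the tool pointing down it reaches from about 0.325 to 0.9 m from the base axis. Payload 6.1 kg.
Tool frame: the origin (TCP) lies between the finger pads; the fingertips stand 17 mm ahead of it and the grasp point (between the pads) lies 2 mm behind it; z points along the fingers, y is the direction in which the jaws open and shut (so a half turn about z gives the same grasp; the last joint's range is limited). The gripper opens to 87 mm and grips with 3 to 60 N. Pads are 19 mm wide; open, the fingers measure 117 mm over their backs; the gripper's body (75 mm by 190 mm) begins 51 mm behind the grasp point.
Start: joints at [-1.379, 0.22, 1.526, -0, 1.395, -0.126], TCP at [0.195, -0.594, 0.24] pointing down, gripper open.
Joint ranges: [-2.98, 2.98], [-0.91, 2.08], [0.09, 2.57], [-1.24, 4.39], [0.2, 2.65], [-2.68, 2.68]. Speed limits (rad/s): [2.57, 2.57, 3.01, 3.14, 3.14, 3.14].

## Interface

Orientations are given as a rotation vector (axis times angle).
In Python, from rig import manip gives the robot as it stands.
- The arm moves only by the shell command python3 -m handwheel 'ROWS'. ROWS is JSON, one flat list of numbers, 5 for each row, row after row: the finger opening in cm, from 0 to 8.7, then the shift along the tool's x, y, z in cm, then the turn about the tool's z in rad. A call has 1 to 12 rows; each row shifts and turns the commanded pose from where the row before left it, along the tool's axes as they then stand; what a row does not reach is not made up. A row lasts 1/10 s, in which the tool goes at most 50 mm and 8.59 degrees, less where a joint would pass 70% of its speed; a pose out of reach is approached as far as the arm can. A call is refused whole if a number of a shift passes 5 or a number of a turn 0.15, either way. A call with a gripper value outside its range is refused whole. The fingers move at their own pace and stop on an object; the grip force is fixed at half the most. Time passes only in rows, so rows that do not move let the fingers close. It gives the time, the measured TCP pose, the force and the opening at its end, in the units of the state.
- manip.observe(): the state, without advancing time (a new reading comes with each control period).
- manip.snapshot(name): name is "side" or "top"; returns the picture (420x560x3 uint8, blue, green, red); there is no depth.
- manip.camera_info(name): a dict with "fx", "fy", "cx", "cy" (pixels), "R" (3x3) and "t" (3): a world point X has camera coordinates R X + t. Camera axes: x right, y down, z forward; pixel columns grow to the right and rows downward; lengths in m; the calibration is good to about 2 mm. A picture is of the moment at which its call begins. camera_info takes no time and is no camera call.
- manip.sign_off(): hands the job in, once; it reports no verdict.
The state is a dict: "time_s": time; "q": joint angles; "joint_velocities": joint speeds; "effort": joint torques, N m; "eef_pos": TCP position; "ee_rot": TCP orientation; "ft_force": force on the tool from outside, world axes, zero at the start; "moment": the same for the moment, N m; "finger_gap": finger opening in m.
Only numpy, scipy, OpenCV 4.12 (cv2) and the standard library are available. Lean on these libraries where they do the work, as an engineer would, in place of code of your own. Each camera call takes 0.05 s, during which the arm holds its last target.

## Working session

There is one attempt and no reset: what is moved stays moved. The work goes in short steps, Python scripts to look and compute and a shell command to move; the robot and the scene stay as the last step left them, time stands still between calls to the robot, and variables do not carry over. Pictures are saved under pics/ and viewed, and the job is handed in when it is done.

```bash
ls; mkdir -p pics; python3 - <<'E'
from rig import manip
import cv2
print(manip.observe())
for n in("side","top"):
    cv2.imwrite(f"pics/{n}0.png",manip.snapshot(n)); print(n,manip.camera_info(n))
E
```

```text
pics
{'time_s': 0.0, 'q': array([-1.37909552e+00,  2.21211609e-01,  1.52759061e+00, -1.62870887e-05,
        1.39471086e+00, -1.26112984e-01]), 'joint_velocities': array([ 0.00263543, -0.00037768, -0.00038123,  0.0001152 ,  0.00068343,
       -0.00019408]), 'effort': array([-1.16479587e-03, -4.94621480e+01, -3.87375104e+01,  6.98970468e-02,
        5.74728905e-02, -1.70605290e-04]), 'eef_pos': array([ 0.19517847, -0.5931299 ,  0.23845707]), 'ee_rot': array([-3.10011583e+00, -4.96823187e-01,  1.24002967e-04]), 'ft_force': array([-0.34750707, -0.28856609,  0.05862253]), 'moment': array([0.04295621, 0.03964774, 0.01138084]), 'finger_gap': 0.0872785095919765}
side {'fx': 415.2826409655052, 'fy': 415.2826409655052, 'cx': 279.8235457130787, 'cy': 210.42617451525126, 'R': array([[-0.86372159, -0.50359907, -0.01931307],
       [-0.29976026,  0.54416912, -0.78359668],
       [ 0.40512814, -0.67102008, -0.6209696 ]]), 't': array([0.41887738, 0.21671679, 1.20757957])}
top {'fx': 533.1246896673192, 'fy': 533.1246896673192, 'cx': 281.5387307058727, 'cy': 211.76066340104774, 'R': array([[ 0.01896051, -0.99963279,  0.0193593 ],
       [-0.98021367, -0.02240099, -0.19667069],
       [ 0.19703214, -0.01524727, -0.98027846]]), 't': array([-0.01565814,  0.50083794,  1.54102954])}
```

View pics/side0.png

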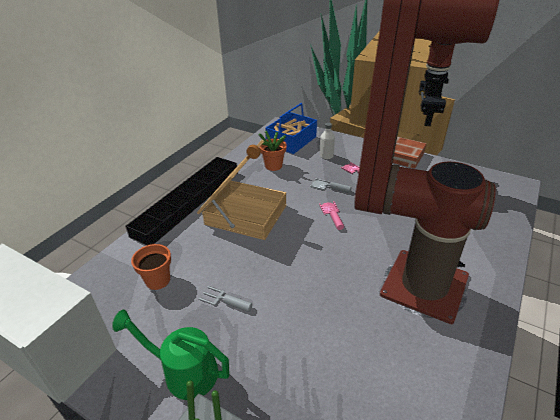

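View pics/top0.png

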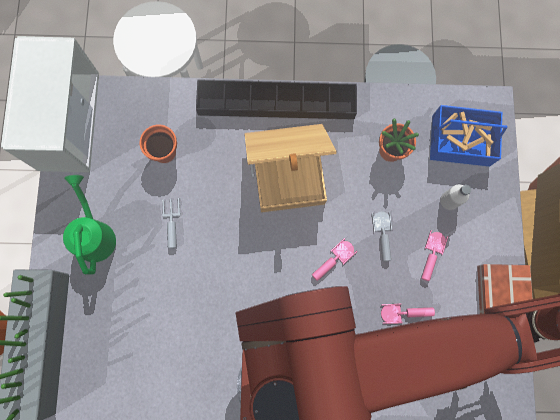

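```bash
cat > h.py <<'E'
import numpy as np,cv2
from rig import manip
from scipy.spatial.transform import Rotation as Ro
def ray(n,u,v):
    c=manip.camera_info(n);R=np.array(c["R"]);t=np.array(c["t"])
    d=R.T@np.array([(u-c["cx"])/c["fx"],(v-c["cy"])/c["fy"],1]);return -R.T@t,d/np.linalg.norm(d)
def plane(n,u,v,z):
    o,d=ray(n,u,v);return o+d*(z-o[2])/d[2]
def tri(a,b):
    (o,d),(p,e)=ray("top",*a),ray("side",*b)
    s=np.linalg.lstsq(np.c_[d,-e],p-o,rcond=None)[0]
    x,y=o+d*s[0],p+e*s[1];return (x+y)/2,np.linalg.norm(x-y)
def proj(n,X):
    c=manip.camera_info(n);p=np.array(c["R"])@X+np.array(c["t"]);return np.array([p[0]/p[2]*c["fx"]+c["cx"],p[1]/p[2]*c["fy"]+c["cy"]])
E
python3 - <<'E'
import cv2
t=cv2.imread("pics/top0.png");s=cv2.imread("pics/side0.png")
f=lambda i,x,y,w,h,k:cv2.resize(i[y:y+h,x:x+w],None,fx=k,fy=k,interpolation=cv2.INTER_CUBIC)
cv2.imwrite("pics/c1.png",f(t,235,110,130,110,6));cv2.imwrite("pics/c2.png",f(s,190,135,130,110,6));cv2.imwrite("pics/c3.png",f(t,350,190,100,80,7))
E
```

```text
(no output)
```

View pics/c1.png

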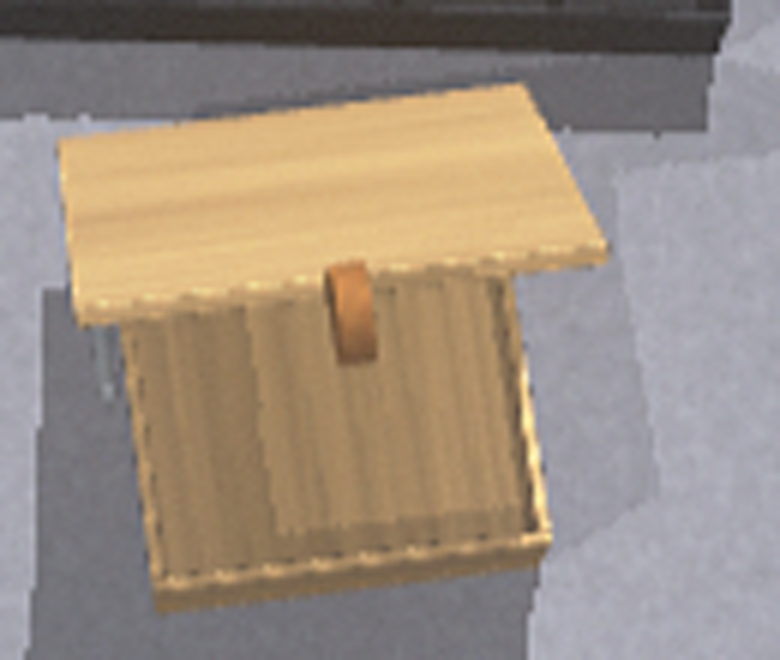

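View pics/c2.png

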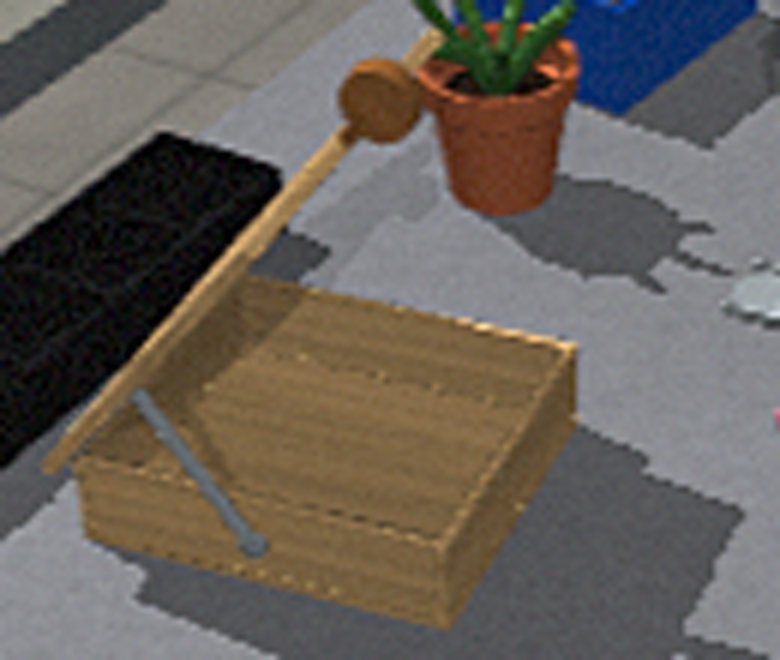

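View pics/c3.png

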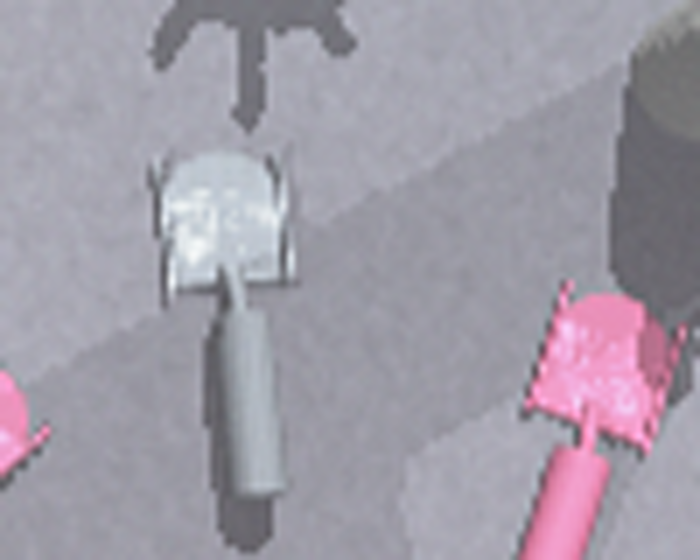

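```bash
python3 - <<'E'
from h import *
P=lambda *a:print(*[np.round(x,4) for x in a])
fl,fr=(260.8,207.5),(326.3,200.8)
P(*tri(fl,(264.2,225.8)));P(*tri(fr,(286.2,192.5)));P(plane("side",265,239.5,0))
for z in(.06,.09):P(z,plane("top",*fl,z),plane("top",*fr,z),plane("side",203.3,212.5,z),plane("side",264.2,225.8,z),plane("side",286.2,192.5,z))
P("grip",*tri((293.8,162.2),(253.3,151.7)))
P("tr",plane("top",380.7,211.7,.003),plane("top",387.4,260.4,.013),plane("top",385.7,247.1,.02))
E
```

```text
[0.5102 0.0564 0.0575] 0.0018
[ 0.5368 -0.1379  0.0569] 0.0016
[0.5078 0.0583 0.    ]
0.06 [0.5105 0.0567 0.06  ] [ 0.5354 -0.1379  0.06  ] [0.7236 0.0995 0.06  ] [0.5076 0.0587 0.06  ] [ 0.5355 -0.134   0.06  ]
0.09 [0.5043 0.056  0.09  ] [ 0.5287 -0.1348  0.09  ] [0.6964 0.1273 0.09  ] [0.4879 0.0879 0.09  ] [ 0.5148 -0.0982  0.09  ]Traceback (most recent call last):
  File "<stdin>", line 6, in <module>
  File "<stdin>", line 2, in <lambda>
    return _wrapfunc(a, 'round', decimals=decimals, out=out)
    return _wrapit(obj, method, *args, **kwds)
    result = getattr(arr, method)(*args, **kwds)
numpy._core._exceptions._UFuncNoLoopError: ufunc 'multiply' did not contain a loop with signature matching types (dtype('<U4'), dtype('float64')) -> None
```

```bash
cat >> h.py <<'E'
P=lambda *a:print(*[x if isinstance(x,str) else np.round(x,4) for x in a])
yaw=.135; BO=np.array([.637,-.0255,0]); BR=Ro.from_euler('z',yaw).as_matrix()
def tobox(X): return BR.T@(np.asarray(X)-BO)
def tow(X): return BO+BR@np.asarray(X)
def grip(th): return tow([.115-.262*np.cos(th)-.005*np.sin(th),0,.06+.262*np.sin(th)+.005*np.cos(th)])
E
python3 - <<'E'
from h import *
g,e=tri((293.8,162.2),(253.3,151.7))
P("grip",g,e,"box",tobox(g),"exp",tobox(grip(.9)))
P("tr",plane("top",380.7,211.7,.003),plane("top",387.4,260.4,.013),plane("top",385.7,247.1,.02))
# blade mask / handle moments
t=cv2.imread("pics/top0.png");hsv=cv2.cvtColor(t,cv2.COLOR_BGR2HSV)
for x in ([-.115,-.1,.06],[-.115,.1,.06],[-.115,.1,0],[.115,.1,.06]): P(str(x),proj("top",tow(x)),proj("side",tow(x)))
P(proj("top",grip(.9)),proj("side",grip(.9)))
R=Ro.from_rotvec(manip.observe()["ee_rot"]).as_matrix();P(R)
E
```

```text
grip [ 0.5925 -0.0311  0.2635] 0.0021 box [-0.0448  0.0004  0.2635] exp [-0.0518 -0.      0.2683]
tr [ 0.5177 -0.3118  0.003 ] [ 0.3664 -0.3274  0.013 ] [ 0.4057 -0.3215  0.02  ]
[-0.115, -0.1, 0.06] [327.0346 200.4566] [286.7929 191.5513]
[-0.115, 0.1, 0.06] [260.3296 207.7941] [263.7781 225.5036]
[-0.115, 0.1, 0] [260.7125 211.771 ] [264.5628 239.2946]
[0.115, 0.1, 0.06] [252.181 134.436] [201.9947 209.5709]
[294.1982 163.8313] [255.6004 150.7574]
[[ 9.499e-01  3.125e-01 -4.000e-04]
 [ 3.125e-01 -9.499e-01  1.800e-03]
 [ 2.000e-04 -1.800e-03 -1.000e+00]]
```

```bash
python3 - <<'E'
from h import *
e=manip.observe()["eef_pos"]
for z in(-.019,0,.05,.1,.15,.2,.25,.3):P(z,proj("side",e+[0,0,z]))
c=manip.camera_info("side");P((np.array(c["R"])@(e+[0,0,.1])+c["t"])[2]/c["fx"]*1000)
s=cv2.imread("pics/side0.png");cv2.imwrite("pics/c4.png",cv2.resize(s[0:150,370:510],None,fx=4,fy=4))
E
```

```text
-0.019 [425.9294 120.1499]
0 [426.9521 115.4329]
0.05 [429.7199 102.6665]
0.1 [432.6044  89.3624]
0.15 [435.6129  75.486 ]
0.2 [438.7538  60.9994]
0.25 [442.0358  45.8617]
0.3 [445.4687  30.0277]
3.5505
```

View pics/c4.png

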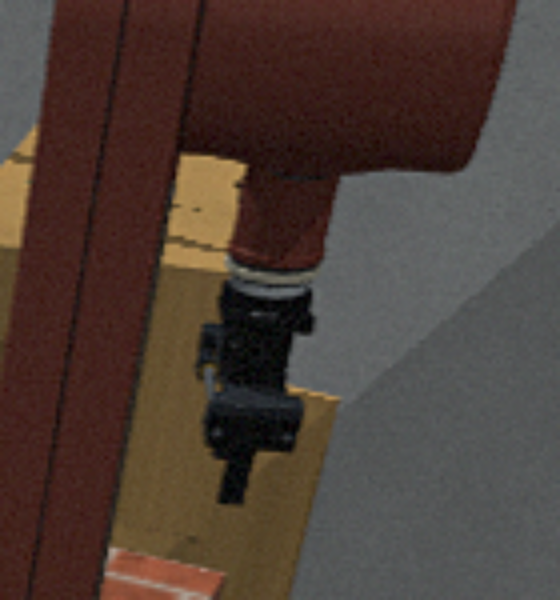

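```bash
cat >> h.py <<'E'
def go(target,yw=None):
    s=manip.observe();R=Ro.from_rotvec(s["ee_rot"]).as_matrix();y0=np.arctan2(R[1,0],R[0,0])
    if yw is None: yw=y0
    turn=-(yw-y0); Rn=R@Ro.from_euler('z',turn).as_matrix()
    P("pos",s["eef_pos"],"yaw",y0,"turn first",turn,"then tool shift cm",100*Rn.T@(np.asarray(target)-s["eef_pos"]))
    P("F",s["ft_force"],"gap",s["finger_gap"],"t",s["time_s"])
E
python3 - <<'E'
from h import *
go([.382,-.326,.24],.103)
E
```

```text
pos [ 0.1952 -0.5932  0.2385] yaw 0.3178 turn first 0.2148 then tool shift cm [ 21.3275 -24.6537  -0.1071]
F [-0.7293 -0.055   0.4851] gap 0.087 t 0.1
```

```bash
python3 -m handwheel '[5,0,0,0,0.108, 5,0,0,0,0.107, 5,3.05,-3.52,0,0, 5,3.05,-3.52,0,0, 5,3.05,-3.52,0,0, 5,3.05,-3.52,0,0, 5,3.05,-3.52,0,0, 5,3.05,-3.52,0,0, 5,3.05,-3.52,0,0, 5,0,0,0,0, 5,0,0,0,0]'; python3 - <<'E'
from h import *
go([.382,-.326,.021],.103)
E
```

```text
time_s: 1.2
eef_pos: [0.3828, -0.3258, 0.2393]
ee_rot: [3.137, 0.166, -0.001]
ft_force: [0.1, -0.8, -0.0]
finger_gap: 0.0502
pos [ 0.3828 -0.3258  0.2393] yaw 0.1057 turn first 0.0027 then tool shift cm [-6.79000e-02  8.30000e-03  2.18342e+01]
F [ 0.1204 -0.7654 -0.0472] gap 0.0502 t 1.2
```

```bash
python3 -m handwheel '[5,0,0,4,0, 5,0,0,4,0, 5,0,0,4,0, 5,0,0,3.8,0, 5,0,0,0,0]'; python3 - <<'E'
from h import *
go([.382,-.326,.021],.103)
for n in("side","top"):
    i=manip.snapshot(n); cv2.imwrite(f"pics/{n}1.png",i)
s=cv2.imread("pics/side1.png");cv2.imwrite("pics/c5.png",cv2.resize(s[130:250,270:410],None,fx=5,fy=5))
E
```

```text
time_s: 1.7
eef_pos: [0.3781, -0.3243, 0.0759]
ee_rot: [-3.129, -0.157, 0.012]
ft_force: [-0.7, 0.4, 0.4]
finger_gap: 0.0499
pos [ 0.3781 -0.3243  0.0759] yaw 0.1006 turn first -0.0024 then tool shift cm [0.4085 0.2605 5.4805]
F [-0.7483  0.379   0.377 ] gap 0.0499 t 1.7
```

View pics/c5.png

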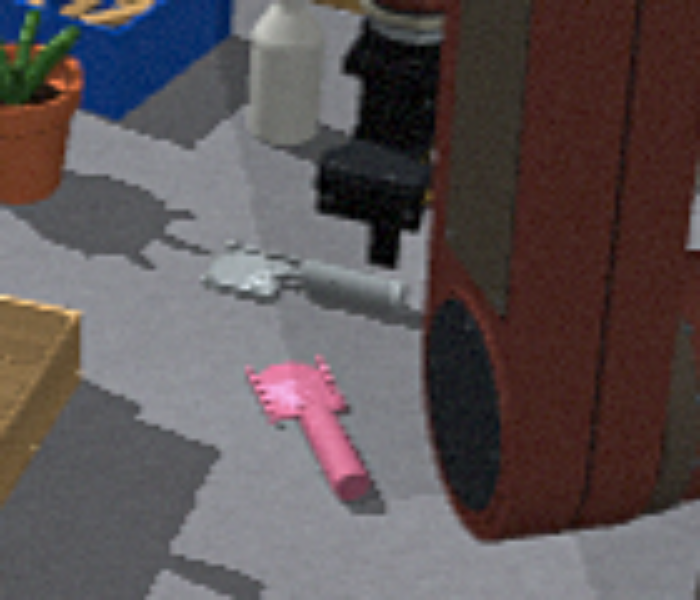

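View pics/top1.png

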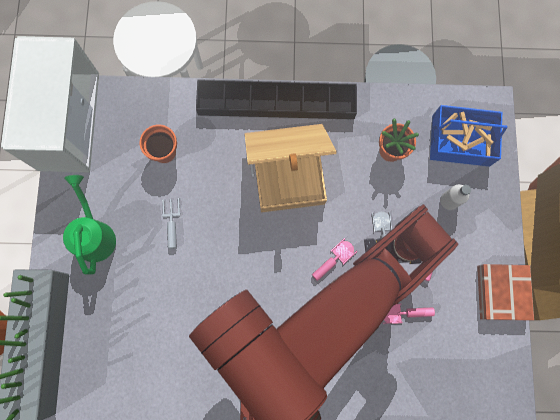

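```bash
python3 - <<'E'
from h import *
go([.382,-.326,.021],.103)
s=manip.observe();P(Ro.from_rotvec(s["ee_rot"]).as_matrix(),s["q"],s["joint_velocities"])
E
```

```text
pos [ 0.3815 -0.3274  0.0815] yaw 0.1011 turn first -0.0019 then tool shift cm [ 0.0744 -0.1263  6.0518]
F [ 0.2724 -1.2277  0.8833] gap 0.05 t 1.8
[[ 0.9949  0.1009 -0.0013]
 [ 0.1009 -0.9949  0.0013]
 [-0.0012 -0.0014 -1.    ]] [-8.6620e-01  1.0880e-01  1.9719e+00 -2.0000e-04  1.0627e+00  6.0360e-01] [ 0.0098 -0.0412 -0.0421  0.0021 -0.002   0.002 ]
```

```bash
python3 -m handwheel '[5,0,0,2,0, 5,0,0,2,0, 5,0,0,1.4,0, 5,0,0,0.4,0, 5,0,0,0,0, 5,0,0,0,0]'; python3 - <<'E'
from h import *
go([.382,-.326,.021],.103)
E
```

```text
time_s: 2.4
eef_pos: [0.3831, -0.3276, 0.0248]
ee_rot: [3.136, 0.161, 0.002]
ft_force: [-1.0, 0.3, 0.6]
finger_gap: 0.0497
pos [ 0.3831 -0.3276  0.0248] yaw 0.1027 turn first -0.0003 then tool shift cm [-0.0889 -0.1672  0.3779]
F [-1.0232  0.2582  0.5851] gap 0.0497 t 2.4
```

```bash
python3 -m handwheel '[5,0,-0.1,0.3,0, 5,0,0,0,0, 1.5,0,0,0,0, 1.5,0,0,0,0, 1.5,0,0,0,0, 1.5,0,0,0,0, 1.5,0,0,0,0, 1.5,0,0,0,0]'; python3 - <<'E'
from h import *
go([.382,-.326,.021],.103)
E
```

```text
time_s: 3.2
eef_pos: [0.3822, -0.3255, 0.0205]
ee_rot: [-3.137, -0.161, 0.0]
ft_force: [-1.3, 1.6, 1.2]
finger_gap: 0.0253
pos [ 0.3822 -0.3255  0.0205] yaw 0.1028 turn first -0.0002 then tool shift cm [-0.0255  0.0442 -0.0466]
F [-1.2527  1.5768  1.1637] gap 0.0253 t 3.2
```

```bash
python3 -m handwheel '[1.5,0,0,-1.5,0, 1.5,0,0,-3,0, 1.5,0,0,-3,0, 1.5,0,0,-2.5,0, 1.5,0,0,0,-0.08, 1.5,0,0,0,-0.08, 1.5,0,0,0,-0.07, 1.5,0,0,0,0, 1.5,0,0,0,0]'; python3 - <<'E'
from h import *
P(tow([-.215,-.055,.11]))
go(tow([-.215,-.055,.11]),.335)
E
```

```text
time_s: 4.1
eef_pos: [0.3822, -0.3256, 0.1203]
ee_rot: [-3.099, -0.517, 0.0]
ft_force: [0.9, -0.3, -0.5]
finger_gap: 0.0252
[ 0.4314 -0.1089  0.11  ]
pos [ 0.3822 -0.3256  0.1203] yaw 0.3309 turn first -0.0041 then tool shift cm [ 11.767  -18.8494   1.0357]
F [ 0.947  -0.2969 -0.4581] gap 0.0252 t 4.1
```

```bash
python3 -m handwheel '[1.5,0,-3.4,0,0, 1.5,2,-3.4,0,0, 1.5,2,-3.4,0,0, 1.5,2,-3.4,0,0, 1.5,2.8,-3.4,0,0, 1.5,3,-1.8,0,0, 1.5,0,0,0,0, 1.5,0,0,0,0]'; python3 - <<'E'
from h import *
go(tow([-.085,-.055,.11]),.335)
for n in("side","top"):
    i=manip.snapshot(n); cv2.imwrite(f"pics/{n}2.png",i)
s=cv2.imread("pics/side2.png");cv2.imwrite("pics/c6.png",cv2.resize(s[110:250,190:360],None,fx=4.5,fy=4.2))
E
```

```text
time_s: 4.9
eef_pos: [0.4325, -0.109, 0.1204]
ee_rot: [3.098, 0.522, -0.001]
ft_force: [0.3, 0.5, -0.4]
finger_gap: 0.0252
pos [ 0.4325 -0.109   0.1204] yaw 0.3341 turn first -0.0009 then tool shift cm [12.6385  2.5447  1.0351]
F [ 0.2895  0.5153 -0.3642] gap 0.0252 t 4.9
```

View pics/side2.png

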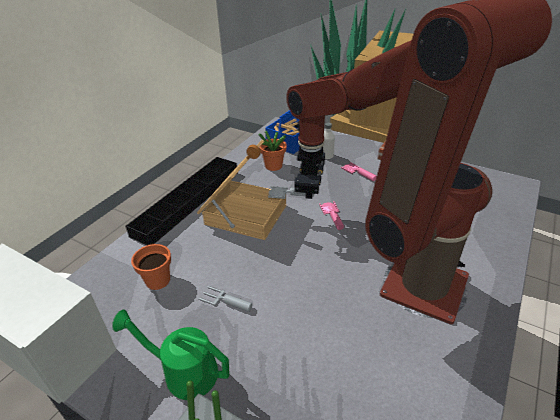

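View pics/c6.png

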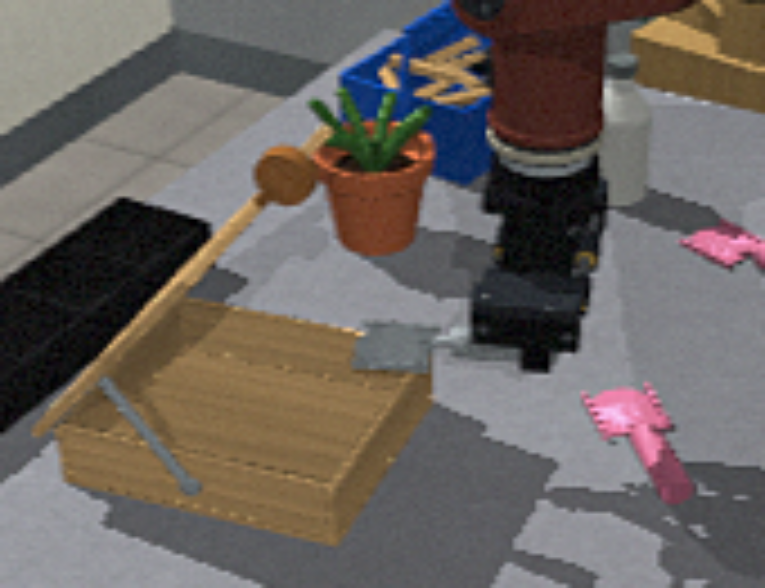

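View pics/top2.png

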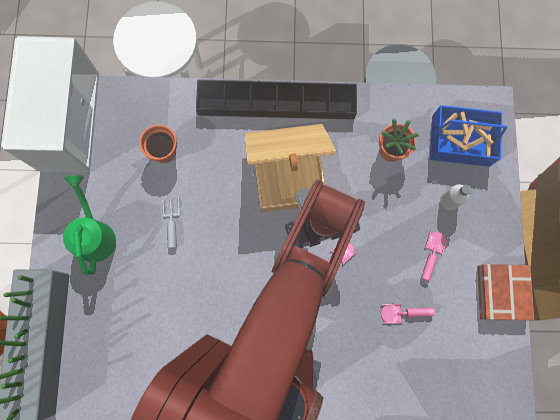

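```bash
python3 -m handwheel '[1.5,2,0.4,0,0, 1.5,3,0.6,0,0, 1.5,3,0.6,0,0, 1.5,2.5,0.5,0,0, 1.5,2.1,0.4,0,0, 1.5,0,0,0,0, 1.5,0,0,1.5,0, 1.5,0,0,1.5,0, 1.5,0,0,0,0, 1.5,0,0,0,0]'; python3 - <<'E'
from h import *
go(tow([-.085,-.055,.055]),.335); P(tobox(manip.observe()["eef_pos"]))
for n in("side","top"):
    i=manip.snapshot(n); cv2.imwrite(f"pics/{n}3.png",i)
s=cv2.imread("pics/side3.png");cv2.imwrite("pics/c7.png",cv2.resize(s[70:250,190:360],None,fx=4,fy=3.3))
s=cv2.imread("pics/top3.png");cv2.imwrite("pics/c8.png",cv2.resize(s[110:250,230:380],None,fx=4.5,fy=4.2))
E
```

```text
time_s: 6.0
eef_pos: [0.5581, -0.0917, 0.0891]
ee_rot: [-3.097, -0.519, 0.004]
ft_force: [-0.3, -0.3, -1.5]
finger_gap: 0.0256
pos [ 0.5581 -0.0917  0.0891] yaw 0.3323 turn first -0.0027 then tool shift cm [0.209  0.0452 3.4088]
F [-0.2714 -0.2789 -1.4756] gap 0.0256 t 6.0
[-0.087  -0.055   0.0891]
```

View pics/c7.png

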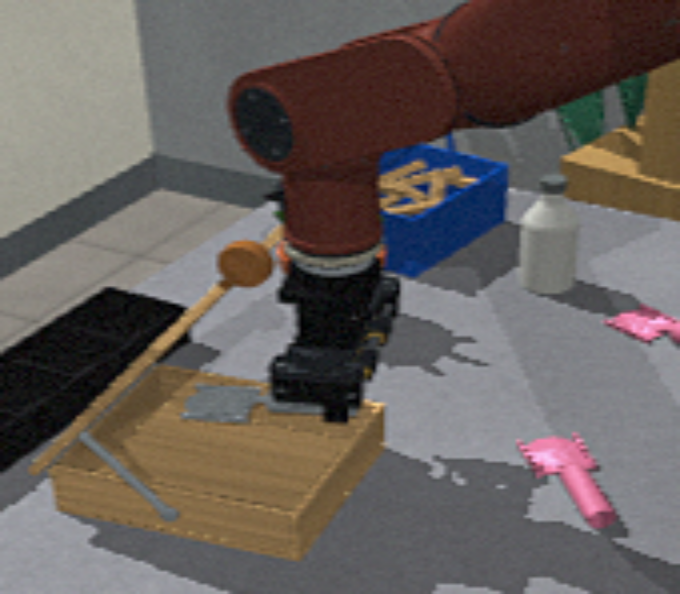

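View pics/c8.png

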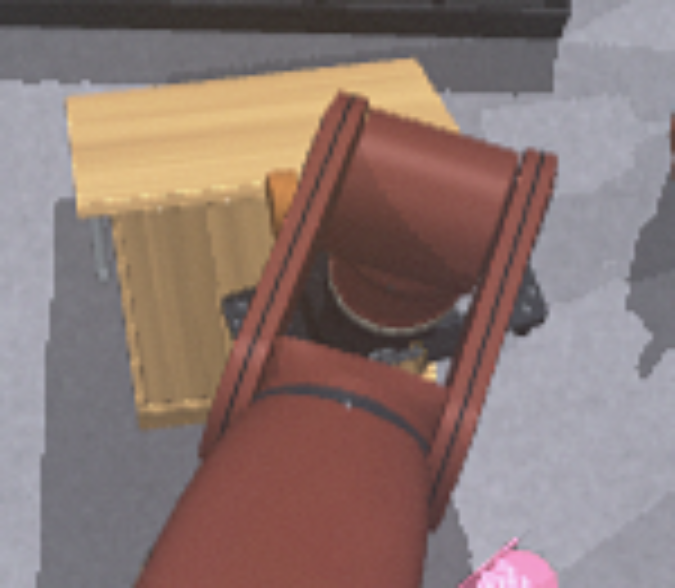

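```bash
python3 - <<'E'
from h import *
e=manip.observe()["eef_pos"];R=Ro.from_rotvec(manip.observe()["ee_rot"]).as_matrix()
for k in(.06,.075,.09):
  for z in(.2,.25,.3,.35):
    p=proj("side",e-R[:,1]*k+[0,0,z]);P(k,z,(p-[190,70])*[4,3.3])
E
```

```text
0.06 0.2 [313.0314 256.046 ]
0.06 0.25 [310.5764 207.4923]
0.06 0.3 [307.9951 156.4415]
0.06 0.35 [305.2775 102.6958]
0.075 0.2 [308.7665 264.1549]
0.075 0.25 [306.1805 215.3514]
0.075 0.3 [303.4603 164.0139]
0.075 0.35 [300.595  109.9396]
0.09 0.2 [304.4229 272.4135]
0.09 0.25 [301.7015 223.3593]
0.09 0.3 [298.8375 171.7333]
0.09 0.35 [295.8192 117.3277]
```

```bash
python3 -m handwheel '[1.5,0.2,0,1,0, 1.5,0,0,1.5,0, 1.5,0,0,1,0, 1.5,0,0,0,0, 1.5,0,0,0,0, 1.5,0,0,0,0]'; python3 - <<'E'
from h import *
go(tow([-.085,-.055,.035]),.335); P(tobox(manip.observe()["eef_pos"]))
for n in("side","top"):
    i=manip.snapshot(n); cv2.imwrite(f"pics/{n}4.png",i)
s=cv2.imread("pics/side4.png");cv2.imwrite("pics/c9.png",cv2.resize(s[70:250,190:360],None,fx=4,fy=3.3))
E
```

```text
time_s: 6.7
eef_pos: [0.5619, -0.0914, 0.0558]
ee_rot: [3.098, 0.52, 0.001]
ft_force: [0.2, 0.2, -0.6]
finger_gap: 0.0251
pos [ 0.5619 -0.0914  0.0558] yaw 0.3328 turn first -0.0022 then tool shift cm [-0.1617 -0.0489  2.0809]
F [ 0.1983  0.1649 -0.5998] gap 0.0251 t 6.7
[-0.0833 -0.0552  0.0558]
```

View pics/c9.png

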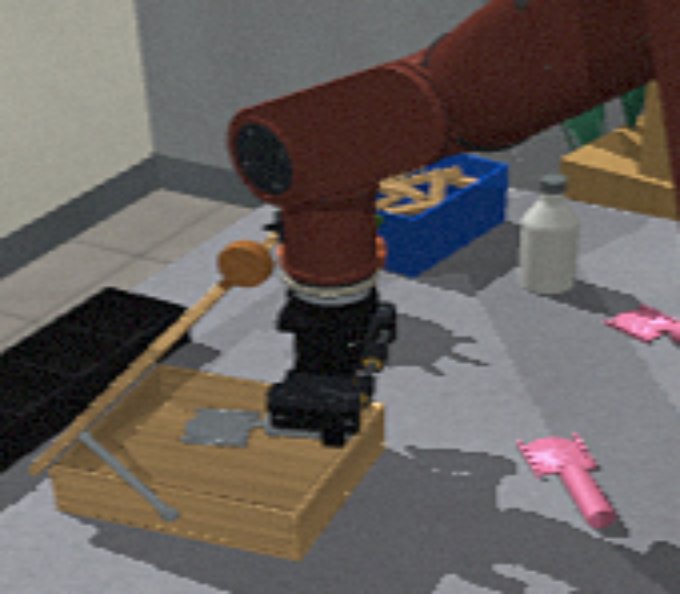

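```bash
python3 -m handwheel '[1.5,-0.1,0,1,0, 1.5,0,0,1,0, 1.5,0,0,0.3,0, 1.5,0,0,0,0, 1.5,0,0,0,0]'; python3 - <<'E'
from h import *
go(tow([-.085,-.055,.035]),.335); P(tobox(manip.observe()["eef_pos"]))
E
```

```text
time_s: 7.3
eef_pos: [0.5605, -0.0916, 0.0323]
ee_rot: [-3.098, -0.52, 0.001]
ft_force: [-0.1, 0.8, -0.8]
finger_gap: 0.025
pos [ 0.5605 -0.0916  0.0323] yaw 0.3328 turn first -0.0022 then tool shift cm [-0.0248 -0.0235 -0.2685]
F [-0.1457  0.8019 -0.7893] gap 0.025 t 7.3
[-0.0847 -0.0552  0.0323]
```

Underside about 5 mm above the box floor; release.

```bash
python3 -m handwheel '[2.8,0,0,0,0, 3.2,0,0,0,0, 3.5,0,0,0,0, 3.5,0,0,0,0, 3.5,0,0,0,0, 3.5,0,0,-1,0, 3.5,0,0,-2,0, 3.5,0,0,-2,0, 3.5,0,0,-3,0, 3.5,0,0,0,0]'; python3 - <<'E'
from h import *
go(tow([-.22,-.055,.12]),.135)
E
```

```text
time_s: 8.3
eef_pos: [0.5636, -0.0925, 0.1178]
ee_rot: [3.094, 0.52, 0.011]
ft_force: [-0.5, -0.1, 0.5]
finger_gap: 0.035
pos [ 0.5636 -0.0925  0.1178] yaw 0.333 turn first 0.198 then tool shift cm [-13.8188  -0.1539  -0.3171]
F [-0.4536 -0.083   0.4705] gap 0.035 t 8.3
```

Back off to −x (present tool x is box x +0.2 rad), then turn.

```bash
python3 -m handwheel '[3.5,-3,-0.6,0,0, 3.5,-4,-0.8,0,0, 3.5,-4,-0.8,0,0, 3.5,-4,-0.8,0,0, 3.5,-3,-0.6,0,0, 3.5,0,0,-2,0.1, 3.5,0,0,-3,0.1, 3.5,0,0,0,0, 3.5,0,0,0,0]'; python3 - <<'E'
from h import *
go(grip(.9)+[0,0,.08],.135)
for n in("side","top"):
    i=manip.snapshot(n); cv2.imwrite(f"pics/{n}5.png",i)
s=cv2.imread("pics/side5.png");cv2.imwrite("pics/c10.png",cv2.resize(s[110:250,190:360],None,fx=4.5,fy=4.2))
s=cv2.imread("pics/top5.png");cv2.imwrite("pics/c11.png",cv2.resize(s[110:250,230:380],None,fx=4.5,fy=4.2))
E
```

```text
time_s: 9.2
eef_pos: [0.3792, -0.1166, 0.1631]
ee_rot: [3.133, 0.21, 0.003]
ft_force: [-0.1, -0.5, -0.5]
finger_gap: 0.0347
pos [ 0.3792 -0.1166  0.1631] yaw 0.1338 turn first -0.0012 then tool shift cm [ 21.6315  -5.5386 -18.4889]
F [-0.072  -0.5343 -0.4851] gap 0.0347 t 9.2
```

View pics/c10.png

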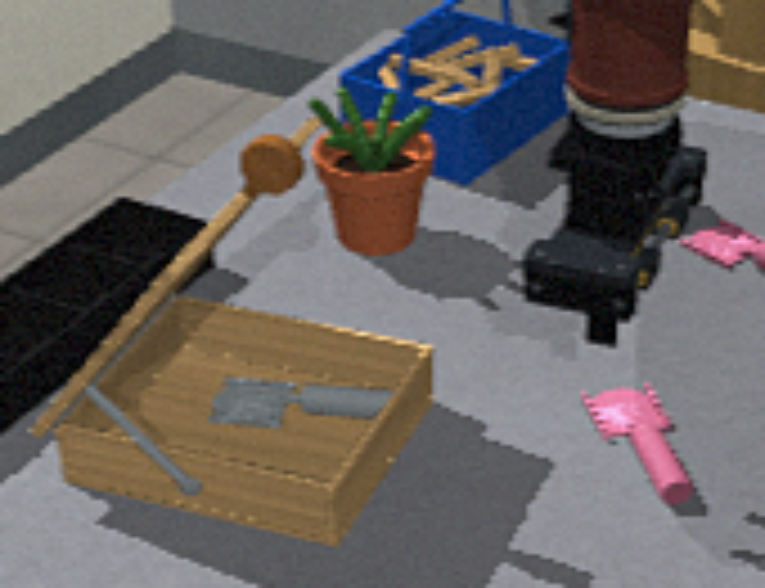

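View pics/c11.png

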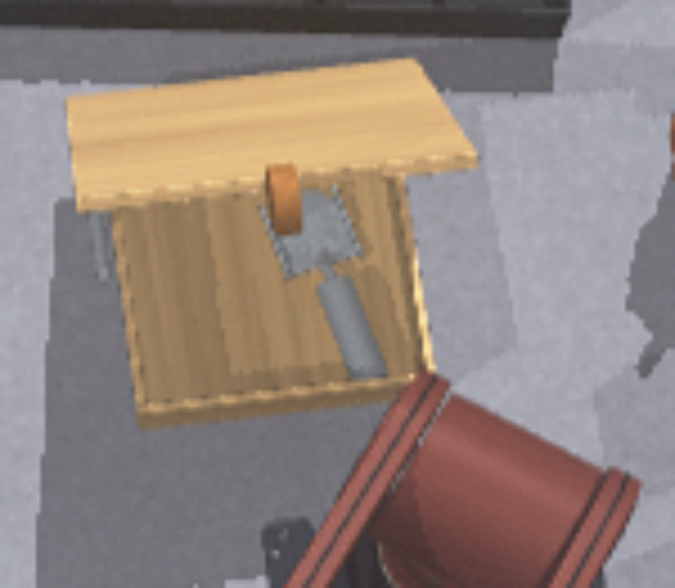

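```bash
python3 - <<'E'
from h import *
g,e=tri((293.3,157.6),(250.4,149.3));P(g,e,tobox(g))
b=tobox(g)-[.115,0,.06];P(np.arctan2(b[2],-b[0])-.019,np.hypot(b[0],b[2]))
top=cv2.imread("pics/top5.png")
for uv in((232,0),):pass
for th in(.85,.9,.95,1.):P(th,proj("top",grip(th)),proj("side",grip(th)))
P("tip",tobox(plane("top",230+300/4.5,110+190/4.2,.009)),"butt",tobox(plane("top",230+368/4.5,110+376/4.2,.019)))
E
```

```text
[ 0.6025 -0.0296  0.2703] 0.0011 [-0.0347  0.0006  0.2703]
0.933 0.2581
0.85 [294.5184 168.3264] [258.603  153.6065]
0.9 [294.1982 163.8313] [255.6004 150.7574]
0.95 [293.8475 159.2023] [252.478 148.022]
1.0 [293.4674 154.4553] [249.2465 145.4103]
tip [ 0.0501 -0.0313  0.009 ] butt [-0.0983 -0.0593  0.019 ]
```

```bash
python3 -m handwheel '[5,0,0,-3,0, 5,0,0,-4,0, 5,0,0,-4,0, 5,0,0,-4,0, 5,0,0,-4,0, 5,3,-1,0,0, 5,4,-1.4,0,0, 5,4,-1.4,0,0, 5,4,-1.4,0,0, 5,4,-0.3,0,0, 5,0,0,0,0, 5,0,0,0,0]'; python3 - <<'E'
from h import *
go(tow([-.039,0,.271]),.135)
E
```

```text
time_s: 10.5
eef_pos: [0.5596, -0.0362, 0.3497]
ee_rot: [-3.133, -0.211, 0.008]
ft_force: [0.4, -0.1, 0.3]
finger_gap: 0.0502
pos [ 0.5596 -0.0362  0.3497] yaw 0.1345 turn first -0.0005 then tool shift cm [ 3.9576e+00 -6.5000e-03  7.8477e+00]
F [ 0.3864 -0.0524  0.3435] gap 0.0502 t 10.5
```

```bash
python3 -m handwheel '[5,2,0,0,0, 5,2,0,0,0, 5,0,0,1.5,0, 5,0,0,1.5,0, 5,0,0,0,0, 5,0,0,0,0]'; python3 - <<'E'
from h import *
go(tow([-.039,0,.271]),.135)
for n in("side","top"):
    i=manip.snapshot(n); cv2.imwrite(f"pics/{n}6.png",i)
s=cv2.imread("pics/side6.png");cv2.imwrite("pics/c12.png",cv2.resize(s[70:250,190:360],None,fx=4,fy=3.3))
E
```

```text
time_s: 11.1
eef_pos: [0.598, -0.0316, 0.3216]
ee_rot: [-3.134, -0.208, 0.003]
ft_force: [-0.5, 0.2, 1.1]
finger_gap: 0.0497
pos [ 0.598  -0.0316  0.3216] yaw 0.1324 turn first -0.0026 then tool shift cm [ 0.0517 -0.073   5.06  ]
F [-0.5179  0.1783  1.1131] gap 0.0497 t 11.1
```

View pics/c12.png

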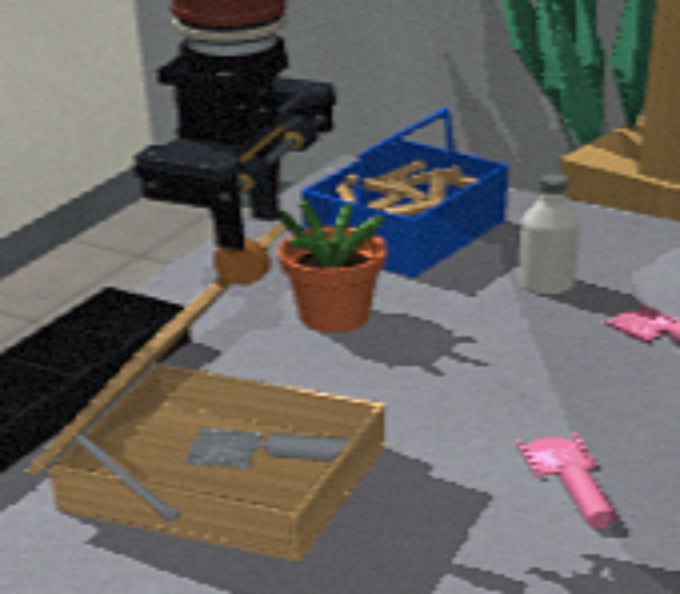

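```bash
python3 -m handwheel '[5,0.4,0,1,0, 5,0,0,1.5,0, 5,0,0,1.5,0, 5,0,0,0.9,0, 5,0,0,0,0, 5,0,0,0,0]'; python3 - <<'E'
from h import *
go(tow([-.036,0,.271]),.135)
i=manip.snapshot("side"); cv2.imwrite(f"pics/side7.png",i)
s=cv2.imread("pics/side7.png");cv2.imwrite("pics/c13.png",cv2.resize(s[70:250,190:360],None,fx=4,fy=3.3))
E
```

```text
time_s: 11.8
eef_pos: [0.6032, -0.0309, 0.2731]
ee_rot: [-3.134, -0.208, 0.001]
ft_force: [-0.5, -0.3, -0.0]
finger_gap: 0.0502
pos [ 0.6032 -0.0309  0.2731] yaw 0.1328 turn first -0.0022 then tool shift cm [-0.1802 -0.0759  0.2131]
F [-0.5196 -0.2829 -0.0161] gap 0.0502 t 11.8
```

View pics/c13.png

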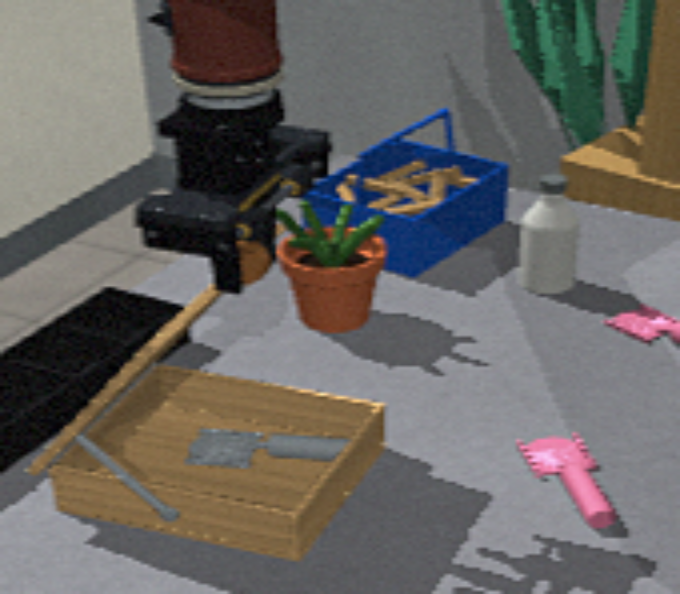

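```bash
python3 -m handwheel '[0.8,0,0,0,0, 0.8,0,0,0,0, 0.8,0,0,0,0, 0.8,0,0,0,0, 0.8,0,0,0,0, 0.8,0,0,0,0, 0.8,0,0,0,0]'; python3 - <<'E'
from h import *
go(tow([-.036,0,.271]),.135)
for th in(.93,.96,1.,1.05,1.07):P(th,tobox(grip(th)))
P(tobox(manip.observe()["eef_pos"]))
E
```

```text
time_s: 12.55
eef_pos: [0.6027, -0.0267, 0.2736]
ee_rot: [-3.127, -0.212, 0.002]
ft_force: [-3.1, 14.0, 2.8]
finger_gap: 0.0158
pos [ 0.6027 -0.0267  0.2736] yaw 0.1357 turn first 0.0007 then tool shift cm [-0.1847  0.3491  0.2608]
F [-3.105  13.9942  2.753 ] gap 0.0158 t 12.55
0.93 [-0.0456  0.      0.273 ]
0.96 [-0.0394  0.      0.2775]
1.0 [-0.0308  0.      0.2832]
1.05 [-0.0197  0.      0.2898]
1.07 [-0.0152  0.      0.2922]
[-0.0342  0.0035  0.2736]
```

```bash
python3 -m handwheel '[0.8,0,-0.35,0,0, 0.8,0,0,0,0, 0.8,0.45,0,-0.3,0, 0.8,0.45,0,-0.3,0, 0.8,0.45,0,-0.28,0, 0.8,0.45,0,-0.27,0, 0.8,0,0,0,0, 0.8,0,0,0,0]'; python3 - <<'E'
from h import *
go(tow([-.017,0,.290]),.135)
P(tobox(manip.observe()["eef_pos"]))
i=manip.snapshot("side"); cv2.imwrite(f"pics/side8.png",i)
s=cv2.imread("pics/side8.png");cv2.imwrite("pics/c14.png",cv2.resize(s[70:250,190:360],None,fx=4,fy=3.3))
E
```

```text
time_s: 13.35
eef_pos: [0.6187, -0.024, 0.2839]
ee_rot: [-3.132, -0.209, 0.01]
ft_force: [-7.8, 5.2, 0.6]
finger_gap: 0.016
pos [ 0.6187 -0.024   0.2839] yaw 0.1335 turn first -0.0015 then tool shift cm [ 0.0847  0.3916 -0.6136]
F [-7.8328  5.2163  0.6158] gap 0.016 t 13.35
[-0.0179  0.0039  0.2839]
```

View pics/c14.png

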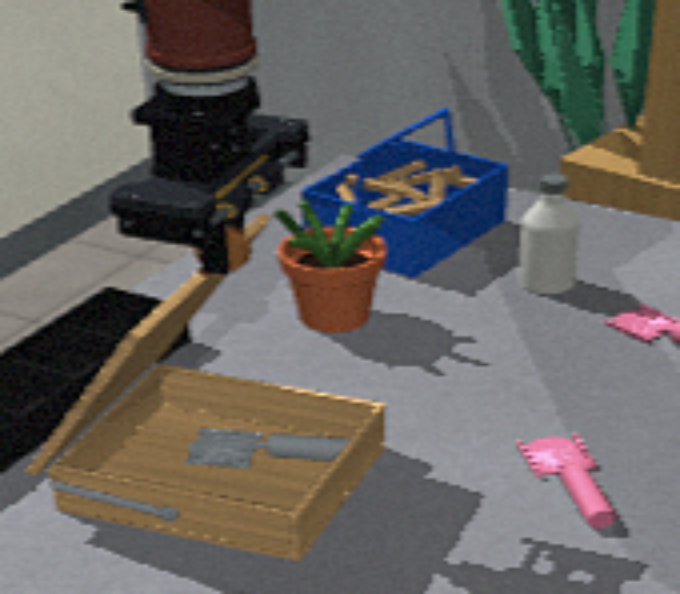

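```bash
cat >> h.py <<'E'
def arc(dth,n):
    e=tobox(manip.observe()["eef_pos"])+[0,0,.002]; r=e-[.115,0,.06]
    ph=np.arctan2(r[2],-r[0]);P("phi",ph,"theta",ph-.019,"rad",np.hypot(r[0],r[2]),"y",e[1],"F",BR.T@manip.observe()["ft_force"],"t",manip.observe()["time_s"])
    R=.262
    for k in range(n):
        a,b=ph-k*dth,ph-(k+1)*dth
        P(k,"dx",100*R*(np.cos(a)-np.cos(b)),"dz(tool)",100*R*(np.sin(a)-np.sin(b)))
E
python3 - <<'E'
from h import *
arc(.03,10)
E
```

```text
phi 1.039 theta 1.02 rad 0.2621 y 0.0039 F [-6.5807  6.4318  0.9531] t 13.4
0 dx -0.6714 dz(tool) 0.4087
1 dx -0.6588 dz(tool) 0.4286
2 dx -0.6457 dz(tool) 0.4482
3 dx -0.6319 dz(tool) 0.4673
4 dx -0.6176 dz(tool) 0.4861
5 dx -0.6028 dz(tool) 0.5044
6 dx -0.5874 dz(tool) 0.5222
7 dx -0.5714 dz(tool) 0.5396
8 dx -0.555 dz(tool) 0.5565
9 dx -0.5381 dz(tool) 0.5729
```

```bash
python3 -m handwheel '[0.8,-0.67,0,0.41,0, 0.8,-0.66,0,0.43,0, 0.8,-0.65,0,0.45,0, 0.8,-0.63,0,0.47,0, 0.8,-0.62,0,0.49,0, 0.8,-0.6,0,0.5,0, 0.8,-0.59,0,0.52,0, 0.8,-0.57,0,0.54,0, 0.8,0,0,0,0, 0.8,0,0,0,0]'; python3 - <<'E'
from h import *
arc(.03,10)
i=manip.snapshot("side"); cv2.imwrite(f"pics/side9.png",i)
s=cv2.imread("pics/side9.png");cv2.imwrite("pics/c15.png",cv2.resize(s[70:250,190:360],None,fx=4,fy=3.3))
E
```

```text
time_s: 14.4
eef_pos: [0.5706, -0.0312, 0.2461]
ee_rot: [-3.133, -0.208, 0.003]
ft_force: [-1.8, 5.4, -3.8]
finger_gap: 0.016
phi 0.8031 theta 0.7841 rad 0.2615 y 0.0032 F [-1.019   5.6221 -3.842 ] t 14.4
0 dx -0.5572 dz(tool) 0.5543
1 dx -0.5404 dz(tool) 0.5707
2 dx -0.523 dz(tool) 0.5867
3 dx -0.5052 dz(tool) 0.6021
4 dx -0.4869 dz(tool) 0.617
5 dx -0.4682 dz(tool) 0.6313
6 dx -0.449 dz(tool) 0.6451
7 dx -0.4295 dz(tool) 0.6583
8 dx -0.4095 dz(tool) 0.6709
9 dx -0.3892 dz(tool) 0.6828
```

View pics/c15.png

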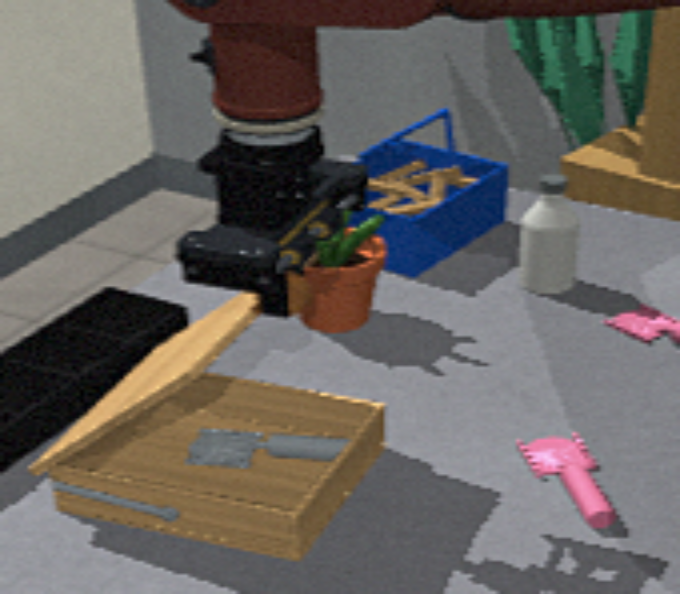

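```bash
python3 -m handwheel '[0.8,-0.56,-0.1,0.55,0, 0.8,-0.54,-0.1,0.57,0, 0.8,-0.52,0,0.59,0, 0.8,-0.51,0,0.6,0, 0.8,-0.49,0,0.62,0, 0.8,-0.47,0,0.63,0, 0.8,-0.45,0,0.65,0, 0.8,-0.43,0,0.66,0, 0.8,-0.41,0,0.67,0, 0.8,-0.39,0,0.68,0, 0.8,0,0,0,0, 0.8,0,0,0,0]'; python3 - <<'E'
from h import *
arc(.03,14)
E
```

```text
time_s: 15.65
eef_pos: [0.5242, -0.038, 0.1846]
ee_rot: [3.131, 0.207, 0.003]
ft_force: [3.8, -6.1, -3.0]
finger_gap: 0.0157
phi 0.5061 theta 0.4871 rad 0.2612 y 0.0028 F [ 2.9071 -6.5038 -2.9799] t 15.65
0 dx -0.3706 dz(tool) 0.6931
1 dx -0.3497 dz(tool) 0.7039
2 dx -0.3284 dz(tool) 0.7141
3 dx -0.3068 dz(tool) 0.7236
4 dx -0.285 dz(tool) 0.7325
5 dx -0.2629 dz(tool) 0.7407
6 dx -0.2406 dz(tool) 0.7483
7 dx -0.218 dz(tool) 0.7551
8 dx -0.1953 dz(tool) 0.7613
9 dx -0.1723 dz(tool) 0.7668
10 dx -0.1493 dz(tool) 0.7717
11 dx -0.126 dz(tool) 0.7758
12 dx -0.1027 dz(tool) 0.7792
13 dx -0.0793 dz(tool) 0.782
```

```bash
python3 -m handwheel '[0.8,-0.37,0.1,0.69,0, 0.8,-0.35,0,0.7,0, 0.8,-0.33,0,0.71,0, 0.8,-0.31,0,0.72,0, 0.8,-0.28,0,0.73,0, 0.8,-0.26,0,0.74,0, 0.8,-0.24,0,0.75,0, 0.8,-0.22,0,0.75,0, 0.8,-0.2,0,0.76,0, 0.8,-0.17,0,0.77,0, 0.8,0,0,0,0, 0.8,0,0,0,0]'; python3 - <<'E'
from h import *
arc(.03,8)
E
```

```text
time_s: 16.85
eef_pos: [0.4977, -0.042, 0.1116]
ee_rot: [3.132, 0.208, 0.004]
ft_force: [4.8, -6.1, -3.5]
finger_gap: 0.0154
phi 0.2069 theta 0.1879 rad 0.2609 y 0.0024 F [ 3.9634 -6.692  -3.4931] t 16.85
0 dx -0.1499 dz(tool) 0.7715
1 dx -0.1267 dz(tool) 0.7757
2 dx -0.1034 dz(tool) 0.7791
3 dx -0.08 dz(tool) 0.7819
4 dx -0.0565 dz(tool) 0.7839
5 dx -0.033 dz(tool) 0.7853
6 dx -0.0094 dz(tool) 0.7859
7 dx 0.0142 dz(tool) 0.7858
```

```bash
python3 -m handwheel '[0.8,-0.15,0,0.7,0, 0.8,-0.12,0,0.7,0, 0.8,-0.1,0,0.7,0, 0.8,-0.07,0,0.7,0, 0.8,-0.05,0,0.6,0, 0.8,-0.03,0,0.5,0, 0.8,0,0,0.3,0, 0.8,0,0,0,0, 0.8,0,0,0,0]'; python3 - <<'E'
from h import *
arc(.03,1)
E
```

```text
time_s: 17.75
eef_pos: [0.4927, -0.0428, 0.07]
ee_rot: [3.132, 0.208, 0.005]
ft_force: [3.7, -6.9, -1.1]
finger_gap: 0.0158
phi 0.046 theta 0.027 rad 0.2605 y 0.0023 F [ 2.725  -7.3111 -1.0786] t 17.75
0 dx -0.0243 dz(tool) 0.7856
```

```bash
python3 -m handwheel '[0.8,0,0,0.2,0, 0.8,0,0,0.2,0, 0.8,0,0,0.2,0, 0.8,0,0,0.2,0, 0.8,0,0,0,0, 0.8,0,0,0,0]'; python3 - <<'E'
from h import *
arc(.03,1)
E
```

```text
time_s: 18.35
eef_pos: [0.4928, -0.0428, 0.0636]
ee_rot: [3.132, 0.209, 0.004]
ft_force: [-2.7, -5.4, 12.7]
finger_gap: 0.0159
phi 0.0214 theta 0.0024 rad 0.2603 y 0.0023 F [-3.4481 -4.9594 12.7449] t 18.35
0 dx -0.005 dz(tool) 0.786
```

```bash
python3 - <<'E'
from h import *
i=manip.snapshot("side"); cv2.imwrite(f"pics/side10.png",i)
cv2.imwrite("pics/c16.png",cv2.resize(i[100:250,190:360],None,fx=4.5,fy=4))
E
```

```text
(no output)
```

View pics/c16.png

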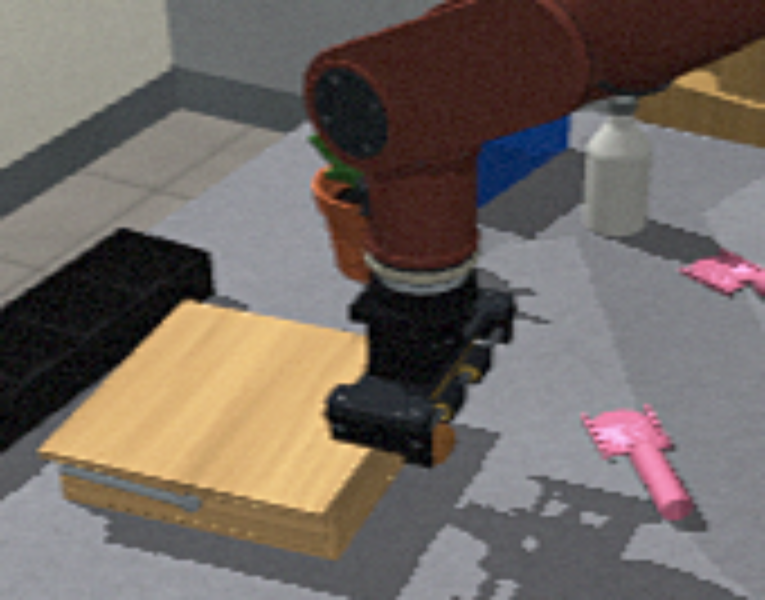

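```bash
python3 -m handwheel '[2,0,0,0,0, 3,0,0,0,0, 4.5,0,0,0,0, 4.5,0,0,0,0, 4.5,0,0,0,0, 4.5,0,0,-0.5,0, 4.5,0,0,-1,0, 4.5,0,0,-2,0, 4.5,0,0,-3,0, 4.5,0,0,-3,0, 4.5,0,0,-3,0, 4.5,0,0,0,0]'; python3 -m handwheel '[4.5,-4,0,-2,0, 4.5,-4,0,-2,0, 4.5,-4,0,-2,0, 4.5,0,0,0,0, 4.5,0,0,0,0]'; python3 - <<'E'
from h import *
for n in("side","top"):
    i=manip.snapshot(n); cv2.imwrite(f"pics/{n}11.png",i)
E
```

```text
time_s: 19.6
eef_pos: [0.4949, -0.042, 0.1925]
ee_rot: [3.132, 0.208, 0.015]
ft_force: [0.7, -0.2, 0.0]
finger_gap: 0.0448
time_s: 20.1
eef_pos: [0.3729, -0.0574, 0.2475]
ee_rot: [3.133, 0.207, 0.005]
ft_force: [-0.1, 0.8, -1.2]
finger_gap: 0.0451
```

View pics/side11.png

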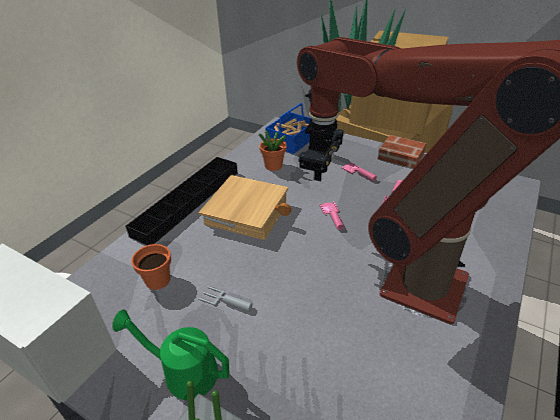

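View pics/top11.png

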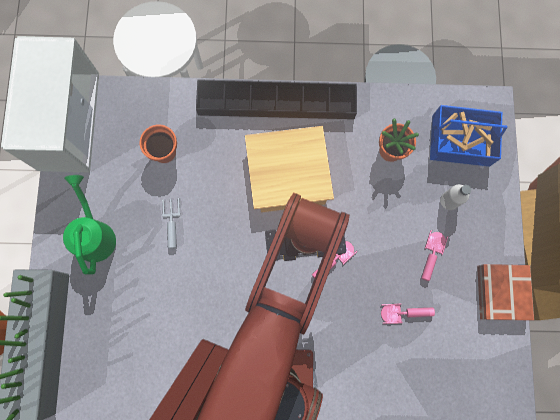

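```bash
python3 - <<'E'
from h import *
P(proj("side",grip(0)),proj("side",grip(.05)))
i=cv2.imread("pics/side11.png")
h=cv2.cvtColor(i,cv2.COLOR_BGR2HSV);m=cv2.inRange(h,(5,140,60),(15,255,200));m[:195]=0;m[230:]=0;m[:,:270]=0;m[:,310:]=0
M=cv2.moments(m,True);P(M["m00"],M["m10"]/M["m00"],M["m01"]/M["m00"])
a,b=cv2.imread("pics/top0.png"),cv2.imread("pics/top11.png")
for n,(x,y,w,hh) in dict(fork=(155,190,35,65),pot=(135,115,50,50),potb=(370,115,50,50),can=(55,170,60,110),bottle=(440,180,35,35)).items():P(n,float(cv2.absdiff(a,b)[y:y+hh,x:x+w].mean()))
E
```

```text
[284.5954 208.5996] [284.5263 205.5165]
134.0 283.1343 208.694
fork 1.3451
pot 1.4872
potb 2.7787
can 1.5928
bottle 5.9535
```

```bash
python3 - <<'E'
from h import *
for f in("top0","top11"):
    i=cv2.imread(f"pics/{f}.png")[175:215,435:485];m=(i.min(2)>185).astype(np.uint8);M=cv2.moments(m,True);P(f,M["m00"],M["m10"]/M["m00"],M["m01"]/M["m00"])
a,b=cv2.imread("pics/top0.png"),cv2.imread("pics/top11.png")
cv2.imwrite("pics/c17.png",cv2.resize(np.hstack([a[165:225,425:490],b[165:225,425:490]]),None,fx=5,fy=5))
E
```

```text
top0 62.0 20.4355 13.1613
top11 45.0 21.5778 12.2889
```

View pics/c17.png

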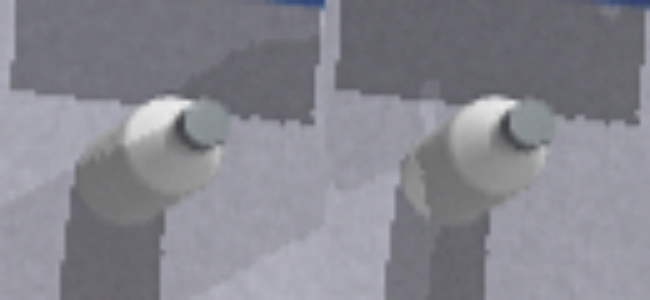

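The bottle has not moved; only the shadows on it changed. The lid is shut and the arm is clear of everything, so I'm handing in.

```bash
python3 - <<'E'
from rig import manip
print(manip.sign_off())
E
```

```text
the job is handed in; nothing more can be done
None
```

I put the trowel in the tool box, lifted the lid until its stay folded back, eased the lid shut and handed in at about 20 s. `sign_off` gave no verdict.

- **Trowel:** I gripped it near the butt and carried it in under the lid with the tool vertical, because the moves have no tilt. In the last open-lid picture it lay flat: tip at about (50, -31) mm and butt at (-98, -59) mm in the box frame, both within the limits.
- **Lid and stay:** I pinched the grip and lifted the lid to about 1.02 rad. The side view showed the stay folded along the wall. I then lowered the lid along its arc at about 0.3 rad/s until it met the box (12.7 N of upward force on the tool, about 0.002 rad), and only then let go.
- **Final checks:** With the arm withdrawn, the grip was within about 1.5 pixels of its expected shut position, and the wrist force was near zero. The fork, pots, can and bottle looked unmoved. The bottle's image had changed more than the others, but a close look showed only shadow.

**What disagreed:**
- While the trowel went in, the lid appeared to be nudged up from about 0.89 to about 0.94 rad, and the stay tipped back slightly but still held the lid. From the pictures that should still meet step 1, but I could not read the joint values directly.
- Pinching the grip put up to 14 N sideways on the wrist, from a 3 to 4 mm offset in y. I partly corrected it, and 5 to 7 N remained while the lid came down.

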